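# Dial open the padlock and present it at the specimen case

## Robot

A 6-joint arm with a two-finger parallel gripper is mounted at the origin on the work surface. World frame = base frame: x ahead of the robot, y to its left, z up, the work surface at z = 0. Lengths are in m, angles in rad, forces in N, time in s.
With the tool pointing down it reaches from about 0.35 to 0.925 m from the base axis. Payload 6.4 kg.
Tool frame: the origin (TCP) lies at the very end of the fingers, on their centre line; the grasp point (between the pads) lies 19 mm behind it; z points along the fingers, y is the line along which they close (so a half turn about z gives the same grasp; the last joint's range is limited). The gripper opens to 94 mm and grips with 3 to 60 N. Pads are 16 mm wide; open, the fingers measure 119 mm over their backs; the gripper's body (75 mm by 177 mm) begins 78 mm behind the grasp point.
Start: joints at [0.939, 0.245, 1.558, -0, 1.339, -0.174], TCP at [0.287, 0.583, 0.205] pointing down, gripper open.
Joint ranges: [-3.13, 3.13], [-1.02, 2.26], [0.13, 2.54], [-0.95, 4.09], [0.21, 2.88], [-2.74, 2.74]. Speed limits (rad/s): [2.57, 2.57, 3.14, 3.14, 3.14, 3.14].

## Interface

Orientations are given as a unit quaternion [x, y, z, w].
In Python, from workcell import arm gives the robot as it stands. The module is installed in compiled form; this text tells all that it offers.
- The arm moves only by the tool carry_out, never from a script. Its arguments are lists of equal length, an entry for each row: "slide": the shift along the tool's x, y, z in m, a list of three; "twist": the turn, a rotation vector about the tool's x, y, z in rad, a list of three; "claw": the finger opening in m, from 0 to 0.094. In form: {"slide": [[tx, ty, tz], ...], "twist": [[ax, ay, az], ...], "claw": [claw, ...]}. A call has exactly 8 rows; each row is the pose to reach, as a shift and turn from the pose commanded when the call began, along the tool's axes at that moment; what a row does not reach only later rows make up. A row lasts 1/10 s, in which the tool goes at most 50 mm and 8.59 degrees, less where a joint would pass 70% of its speed; a pose out of reach is approached as far as the arm can. A call with a gripper value outside its range is refused whole. The fingers move at their own pace and stop on an object; the grip force is fixed at half the most. Time passes only in rows, so rows that repeat a pose let the fingers close, or fill a call up. It gives the time, the measured TCP pose, the force, the opening and the grip force at its end, in the units of the state.
- arm.sense(): the state, without advancing time (a new reading comes with each control period).
- arm.grab_frame(name): name is "side" or "top" or "wrist"; returns a dict with "pixels" (400x640x3 uint8, red, green, blue), "fx", "fy", "cx", "cy" (pixels), "rvec" (rotation vector, rad) and "tvec" (3), from world to camera coordinates, as OpenCV has them. Camera axes: x right, y down, z forward; pixel columns grow to the right and rows downward; lengths in m; the calibration is good to about 2 mm. The wrist camera is an equidistant fisheye: a pixel r from the principal point sees the ray r / f radians off the axis. A picture is of the moment at which its call begins. There is no depth.
- arm.job_done(): hands the job in; it is judged then, once.
The state is a dict: "clock": time; "joint_pos": joint angles; "qvel": joint speeds; "joint_efforts": joint torques, N m; "eef_pos": TCP position; "eef_rot": TCP orientation; "contact_force": force on the tool from outside, world axes, zero at the start; "moment": the same for the moment, N m; "finger_gap": finger opening in m; "grasp_force": force on a finger pad.
Only numpy, scipy, OpenCV 4.12 (cv2) and the standard library are available. Lean on these libraries where they do the work, as an engineer would, in place of code of your own. Each camera call takes 0.05 s, during which the arm holds its last target. There are 200 camera calls.

## Task

The combination padlock lies shut in its holder, dial up. With the lock still lying in the holder, turn the dial until its nose points at the white mark on the lock's shackle-side edge and clicks into that notch, then pull the shackle fully out of the body. Lift the opened lock and finish while holding it still in the gripper, the bow of its shackle directly above the hasp staple of the specimen case and the lock clear of case, holder and bench; leave everything else where it is.

Things in the scene. Friction and masses are not known exactly. Their poses are not given: they have to be found in the camera images.
- lock: Steel padlock lying on its back, loose, about 0.4 kg (varies). Body 62 (x) x 76 (y) x 28 mm (z); origin at the centre of its underside, +z up through the dial face, -x towards the shackle. The dial's axis is x = y = 0. A white mark 8 mm long lies on the top face at the middle of the -x edge.
- lock_dial (a joint): Dial angle, rad, growing anticlockwise from above. 0 = nose at the white mark (lock's -x): only there (+-0.12) does the shackle come out. Starts 2 to 4 clicks positive: turn clockwise. A spring pawl makes notches every 0.524 rad (0, 0.524, 1.047 ...); let go within 0.15 rad of one, the dial snaps into it. Turning over a click takes about 0.1 N m. Stops: -0.65, 2.75.
- dial_grip (a point): On the dial's axis, 50 mm above the lock's underside, turning with the dial; -x points out of the nose. Black disc 38 mm across, 28 to 36 mm above the lock's underside; on it an upright finger bar 14 mm thick (along y), 36 to 59 mm above the underside, reaching 18 mm to +x and 20 mm to -x, where it ends in a wedge nose with a white line on top.
- lock_shackle (a joint): How far the shackle is pulled out of the lock body along the lock's -x, m: 0 shut, 0.022 fully out (a stop). About 3 N of friction; stays where it is left. With the dial off its opening notch it gives under 2.5 mm, then blocks.
- shackle_bow (a point): Middle of the shackle's bow, on the bar's centre line; moves with the shackle; axes as the lock's. Shackle: a level U of 9 mm round steel bar, 14 mm above the lock's underside; the bow is a half circle, the legs are at y = +-22 mm (53 mm over both) and straight from 22 mm behind this point. Shut, the point is at lock x = -88 mm, 52 mm clear between bow and body; open, 22 mm farther out.
- nest: Aluminium lock holder screwed to the bench, 82 (x) x 98 (y) x 48 mm; origin under its centre at bench height. The lock lies on its floor, 30 mm up, centred, same axes, 1.5 mm play. Walls 18 mm high at sides, back and (two lugs outside y = +-29 mm) front keep it from turning or following the shackle, which sticks out past the -x edge, bar centre 44 mm above the bare bench.
- case: Fixed dark specimen case, 150 (x) x 200 (y) x 60 mm high, lid shut; origin under its centre at bench height, front to -x, with two latches on the front.
- hasp_top (a point): Top of the hasp staple, a steel arch 28 mm wide and 20 mm high of 6 mm bar on the case's lid, 60 mm to the front (-x) of the case's centre; 83 mm above the bench.
- puck_a: Bystander: black mounted specimen, 30 mm across, 18 mm high; origin under its centre.
- puck_b: Bystander: black mounted specimen with a small steel face on top, 25 mm across, 16 mm high; origin under its centre.
- tray: Bystander: blue two-part sample tray 80 x 130 x 22 mm; origin under its centre.
- caliper: Bystander: steel caliper 200 mm long, lying flat.
- bottle: Bystander: white bottle, 56 mm across, 105 mm high.
- jar: Bystander: amber jar, 60 mm across, 70 mm high.
- driver: Bystander: screwdriver lying flat.
- dish: Bystander: white dish 90 mm across, 16 mm high.

How it is judged:
On the way, in this order (a step that is already met when the one before it is completed fails the run):
1. dial in its opening notch while the lock lies shut in the holder (value of joint lock_dial between -0.12 and 0.12 rad and value of joint lock_shackle below 0.004 m and z of lock in the frame of nest below 0.04 m), for 0.2 s.
2. shackle pulled out while the lock lies in the holder (value of joint lock_shackle above 0.018 m and z of lock in the frame of nest below 0.04 m and horizontal distance between lock and nest below 0.01 m), for 0.1 s.
At the end, for the whole second after the job is handed in: The gripper still holds the lock by contact (over 1 N), shackle out at least 16 mm, the middle of its bow within 45 mm horizontally of the staple top and at least 12 mm above it, the lock at rest (under 0.05 m/s), over 65 mm above the bench and touching neither case, holder nor bench (value of joint lock_shackle above 0.016 m and contact force between lock and the fingers above 1 N and horizontal distance between shackle_bow and hasp_top below 0.045 m and z of shackle_bow in the frame of hasp_top above 0.012 m and contact force between lock and case below 0.2 N and contact force between lock and nest below 0.2 N and contact force between lock and table below 0.2 N and height (world z) of lock above 0.065 m and linear speed of lock below 0.05 m/s); the arm keeps its last pose, push and grip.
It fails at once if a bystander is shifted by more than 30 mm (distance of any of puck_a, puck_b, tray, caliper, bottle, jar, driver, dish from where it was at the start of the episode above 0.03 m).
It also fails if it takes over 72 s, if anything falls off the work surface, if the arm or the gripper's body presses on something with over 40 N, if the wrist force passes 120 N, or if a joint passes its speed limit or range.

## Working session

There is one attempt and no reset: what is moved stays moved. The work goes in short steps, Python scripts to look and compute and a tool call to move; the robot and the scene stay as the last step left them, time stands still between calls to the robot, and variables do not carry over. Pictures are saved under pics/ and viewed, at most 10 in all, crops included, and the job is handed in when it is done.

Besides the shell and the picture viewer there is one more tool, called after "Call:" by a JSON object that holds its "method" and its "body". carry_out: Moves the arm, as the interface text tells. Its arguments: {"type":"object","properties":{"slide":{"type":"array"},"twist":{"type":"array"},"claw":{"type":"array"}},"required":["slide","twist","claw"]}

```bash
mkdir -p pics
cat > h.py <<'E'
import numpy as np,cv2
from workcell import arm
from scipy.spatial.transform import Rotation as R
def grab(n,f=None):
    g=arm.grab_frame(n)
    if f: cv2.imwrite('pics/'+f,g['pixels'][:,:,::-1])
    np.save('pics/'+n+'.npy',g,allow_pickle=True)
    return g
def ray(g,u,v,fish=False):
    x=(u-g['cx'])/g['fx'];y=(v-g['cy'])/g['fy']
    if fish:
        r=np.hypot(x,y); s=np.sin(r)/max(r,1e-9); d=np.array([x*s,y*s,np.cos(r)])
    else: d=np.array([x,y,1.])
    M=R.from_rotvec(np.ravel(g['rvec'])).as_matrix();t=np.ravel(g['tvec'])
    return -M.T@t, M.T@d
def onz(g,u,v,z,fish=False):
    c,d=ray(g,u,v,fish); return c+d*(z-c[2])/d[2]
def proj(g,p,fish=False):
    q=R.from_rotvec(np.ravel(g['rvec'])).as_matrix()@np.array(p)+np.ravel(g['tvec'])
    if fish:
        r=np.hypot(q[0],q[1]);th=np.arctan2(r,q[2]);k=th/max(r,1e-9);return g['cx']+g['fx']*q[0]*k,g['cy']+g['fy']*q[1]*k
    return g['cx']+g['fx']*q[0]/q[2],g['cy']+g['fy']*q[1]/q[2]
E
python3 - <<'E'
from h import *
for n in('top','side'):
    g=grab(n,n+'1.png'); print(n,g['fx'],-R.from_rotvec(np.ravel(g['rvec'])).as_matrix().T@np.ravel(g['tvec']))
print(arm.sense())
E
```

```text
top 483.27550175353616 [0.47128967 0.01597396 1.57957281]
side 481.4502601453601 [ 0.19041781 -0.79528888  1.06304146]
{'clock': 0.1, 'joint_pos': array([ 9.38899210e-01,  2.45757596e-01,  1.55886812e+00, -2.30145979e-05,
        1.33868327e+00, -1.74084871e-01]), 'qvel': array([-0.00079749, -0.00206797, -0.00369605, -0.00019581, -0.00062335,
       -0.0003093 ]), 'joint_efforts': array([-6.41868792e-04, -4.16907907e+01, -3.15529025e+01,  6.86529418e-02,
        3.08856298e-02, -5.33269804e-05]), 'eef_pos': array([0.28696462, 0.58263333, 0.20445989]), 'eef_rot': array([ 2.26909645e-01,  9.73915436e-01, -7.93814433e-04, -3.26250164e-04]), 'contact_force': array([ 0.70308824, -0.85520246, -0.64644602]), 'moment': array([ 0.02140359,  0.02153709, -0.03732795]), 'grasp_force': 0.0, 'finger_gap': 0.09413661431559567}
```

View pics/top1.png

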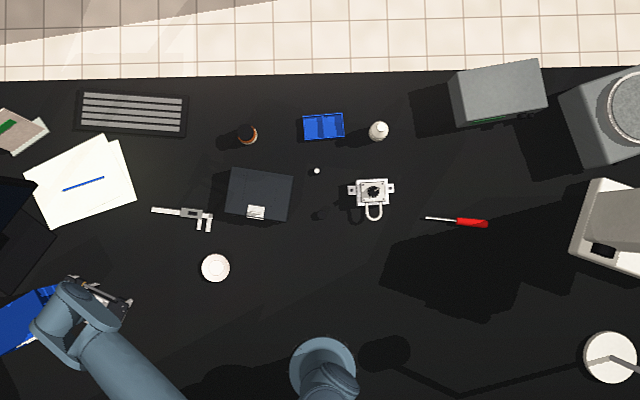

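View pics/side1.png

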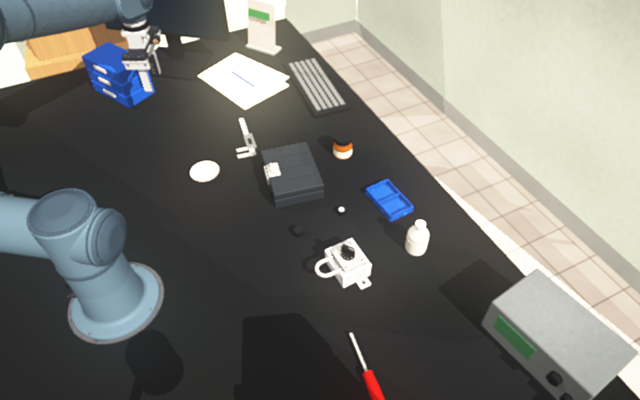

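The top view shows the lock in its holder at about (372,192) with the shackle towards the base (374,213). The case is at (258,193) with its hasp and latches near (256,212), and the pucks are at (317,171) and (320,213).

Run:
```python
from h import *
g=np.load('pics/top.npy',allow_pickle=True).item()
im=g['pixels'][:,:,::-1]
c=im[160:230,215:405]; cv2.imwrite('pics/c1.png',cv2.resize(c,None,fx=4.2,fy=4.2,interpolation=cv2.INTER_CUBIC))
for p,z in (((372,192),.06),((374,213),.044),((256,211),.083),((259,193),.06)): print(p,onz(g,*p,z))
```

```text
(372, 192) [ 0.56271328 -0.17216505  0.06      ]
(374, 213) [ 0.49670473 -0.17824937  0.044     ]
(256, 211) [0.51195588 0.19165083 0.083     ]
(259, 193) [0.56899434 0.18379648 0.06      ]
```

View pics/c1.png

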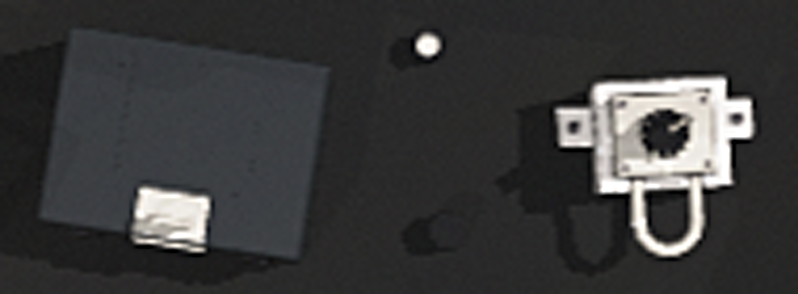

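The crop shows the dial at (666,132) with its white nose line pointing right and up, so about 4 clicks. The staple is at about (170,215) on the case's front.

Call:
{"method": "carry_out", "body": {"slide": [[-0.035, -0.033, -0.005], [-0.07, -0.067, -0.01], [-0.105, -0.1, -0.015], [-0.14, -0.134, -0.02], [-0.175, -0.167, -0.025], [-0.21, -0.2, -0.03], [-0.245, -0.234, -0.035], [-0.28, -0.267, -0.04]], "twist": [[0, 0, 0], [0, 0, 0], [0, 0, 0], [0, 0, 0], [0, 0, 0], [0, 0, 0], [0, 0, 0], [0, 0, 0]], "claw": [0.094, 0.094, 0.094, 0.094, 0.094, 0.094, 0.094, 0.094]}}

```text
clock: 0.9
eef_pos: [0.4204, 0.2179, 0.2453]
eef_rot: [0.227, 0.974, -0.0, -0.0]
contact_force: [0.8, -0.4, -0.5]
finger_gap: 0.0943
grasp_force: 0.0
```

Call:
{"method": "carry_out", "body": {"slide": [[-0.035, -0.033, 0], [-0.07, -0.067, 0], [-0.105, -0.1, 0], [-0.14, -0.134, 0], [-0.175, -0.167, 0], [-0.21, -0.2, 0], [-0.245, -0.234, 0], [-0.28, -0.267, 0]], "twist": [[0, 0, 0], [0, 0, 0.1], [0, 0, 0.2], [0, 0, 0.3], [0, 0, 0.4], [0, 0, 0.5], [0, 0, 0.59], [0, 0, 0.59]], "claw": [0.06, 0.06, 0.06, 0.06, 0.06, 0.06, 0.06, 0.06]}}

```text
clock: 1.7
eef_pos: [0.5537, -0.1455, 0.245]
eef_rot: [0.501, 0.865, 0.0, -0.0]
contact_force: [1.1, 0.9, -0.1]
finger_gap: 0.0599
grasp_force: 0.0
```

Run:
```python
from h import *
g=grab('wrist','w1.png'); g2=grab('top')
s=arm.sense();print(s['clock'],s['joint_pos'],s['eef_pos'],R.from_quat(s['eef_rot']).as_matrix().round(3))
print(g['fx'],g['cx'],g['cy'],ray(g,g['cx'],g['cy'],1))
for p in((.563,-.172,.086),(.512,.192,.083)):print(proj(g,p,1))
```

```text
1.8 [-4.58219167e-01  3.65956107e-02  1.71695097e+00 -9.34323964e-04
  1.38871503e+00 -9.75565261e-01] [ 0.55414095 -0.14805568  0.24451579] [[-0.495  0.869 -0.001]
 [ 0.869  0.495 -0.001]
 [ 0.    -0.001 -1.   ]]
309.70691628693146 322.57023920607156 198.03453940859387 (array([ 0.51911505, -0.08593174,  0.42371574]), array([ 0.12032327, -0.20843882, -0.97060578]))
(np.float64(318.1689564206793), np.float64(208.9500614713415))
(np.float64(429.50375193970353), np.float64(-60.77578514114035))
```

View pics/w1.png

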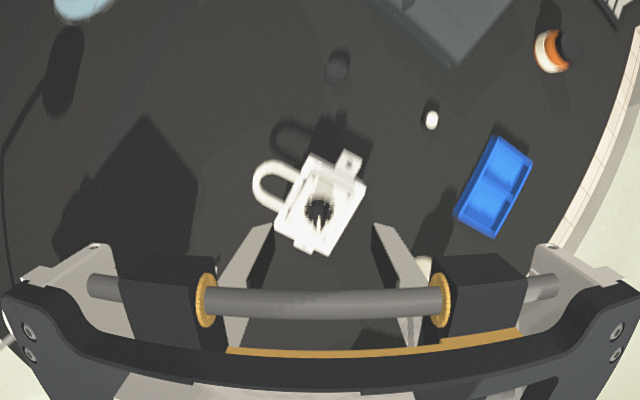

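The lock is seen from above between the fingertips. The dial is at about (318,210) and its white nose line runs down the image. I'll zoom in.

Run:
```python
from h import *
g=np.load('pics/wrist.npy',allow_pickle=True).item()
im=g['pixels'][:,:,::-1]
c=im[145:260,245:375]; cv2.imwrite('pics/c2.png',cv2.resize(c,None,fx=5,fy=5,interpolation=cv2.INTER_CUBIC))
```

```text
(no output)
```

View pics/c2.png

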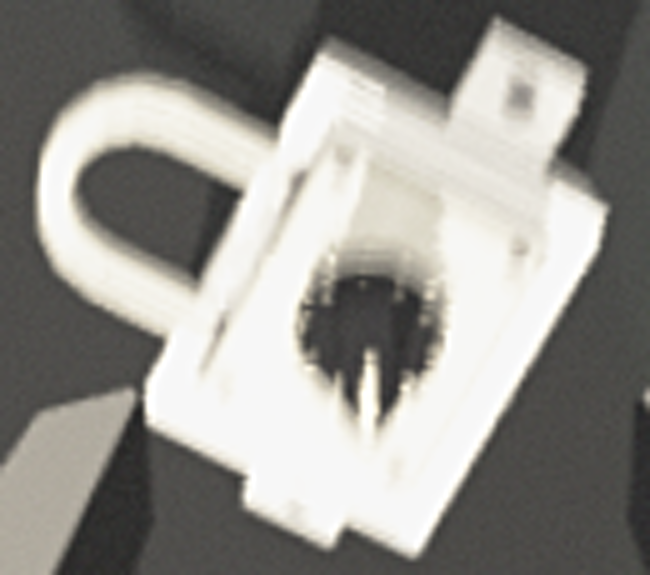

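The zoom shows the nose line from (370,355) to (368,440), the disc centre near (370,328), and screws at (345,152), (522,248) and (395,465). The bow's middle is at about (57,200).

Run:
```python
from h import *
g=np.load('pics/wrist.npy',allow_pickle=True).item()
f=lambda x,y,z:onz(g,245+x/5,145+y/5,z,1)[:2].round(4)
A,B,C=f(345,152,.058),f(522,248,.058),f(395,465,.058)
print(A,B,C,'ctr',(A+C)/2,'yaw',np.degrees(np.arctan2(*(B-A)[::-1])),np.degrees(np.arctan2(*(B-C)[::-1]))-90)
n0,n1=f(370,355,.089),f(368,440,.089);print('nose',n0,n1,np.degrees(np.arctan2(*(n1-n0)[::-1])))
print('disc',f(370,325,.066)); print('bow',f(57,200,.044))
```

```text
[ 0.5417 -0.1454] [ 0.5906 -0.1445] [ 0.5919 -0.2087] ctr [ 0.5668  -0.17705] yaw 1.0544045035218512 1.1600363793148745
nose [ 0.5675 -0.178 ] [ 0.5773 -0.196 ] -61.43416320625338
disc [ 0.5671 -0.1777]
bow [ 0.4848 -0.1945]
```

Call:
{"method": "carry_out", "body": {"slide": [[-0.016, -0.002, 0.03], [-0.0315, -0.003, 0.07], [-0.0315, -0.003, 0.1], [-0.0315, -0.003, 0.12], [-0.0315, -0.003, 0.14], [-0.0315, -0.003, 0.16], [-0.0315, -0.003, 0.173], [-0.0315, -0.003, 0.173]], "twist": [[0, 0, -0.02], [0, 0, -0.02], [0, 0, -0.02], [0, 0, -0.02], [0, 0, -0.02], [0, 0, -0.02], [0, 0, -0.02], [0, 0, -0.02]], "claw": [0.06, 0.06, 0.06, 0.06, 0.06, 0.06, 0.06, 0.06]}}

```text
clock: 2.6
eef_pos: [0.5651, -0.1709, 0.0702]
eef_rot: [0.491, 0.871, -0.0, -0.002]
contact_force: [-0.7, -0.0, 0.1]
finger_gap: 0.0601
grasp_force: 0.0
```

Call:
{"method": "carry_out", "body": {"slide": [[0, 0, 0], [0, 0, 0], [0, 0, 0], [0, 0, 0], [0, 0, 0], [0, 0, 0], [0, 0, 0], [0, 0, 0]], "twist": [[0, 0, 0], [0, 0, 0], [0, 0, 0], [0, 0, 0], [0, 0, 0], [0, 0, 0], [0, 0, 0], [0, 0, 0]], "claw": [0.04, 0.03, 0.02, 0.01, 0.005, 0.005, 0.005, 0.005]}}

```text
clock: 3.4
eef_pos: [0.5662, -0.1727, 0.0727]
eef_rot: [0.491, 0.871, -0.001, -0.001]
contact_force: [-5.0, -1.8, 4.2]
finger_gap: 0.0135
grasp_force: 30.0
```

Run:
```python
from h import *
g=grab('wrist')
im=g['pixels'][:,:,::-1]
u,v=proj(g,(.567,-.177,.08),1);u,v=int(u),int(v);print(u,v)
c=im[v-70:v+50,u-80:u+80]; cv2.imwrite('pics/c3.png',cv2.resize(c,None,fx=4.5,fy=4.5,interpolation=cv2.INTER_CUBIC))
s=arm.sense();print(s['eef_pos'],s['contact_force'],s['moment'],s['finger_gap'],s['grasp_force'])
```

```text
320 247
[ 0.56616383 -0.17270598  0.07269109] [-4.87153954 -2.04229796  3.57753521] [-0.48472456  0.99955803  0.00812072] 0.01350788121484756 30.00243991613388
```

View pics/c3.png

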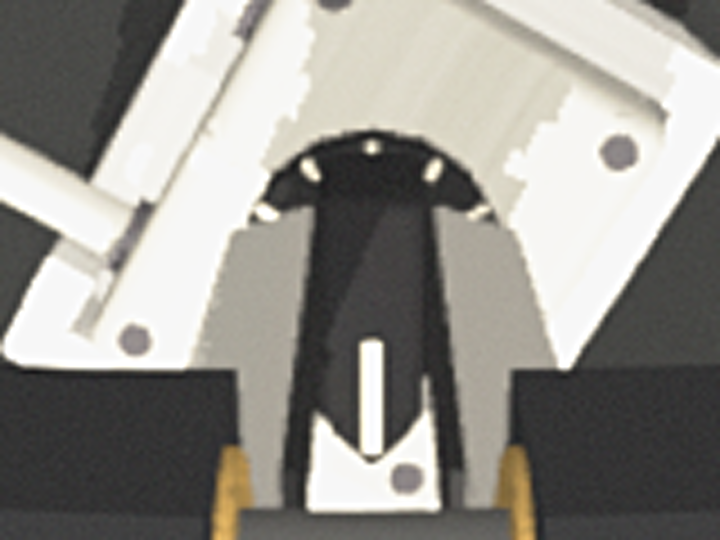

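Both fingers straddle the bar squarely. The TCP is about 4 mm off the dial's axis along the bar, so I'll recentre and then turn.

Call:
{"method": "carry_out", "body": {"slide": [[0, 0, 0], [0, 0, 0], [-0.004, -0.0015, 0], [-0.004, -0.0015, 0], [-0.004, -0.0015, 0], [-0.004, -0.0015, 0], [-0.004, -0.0015, 0], [-0.004, -0.0015, 0]], "twist": [[0, 0, 0], [0, 0, 0], [0, 0, 0], [0, 0, 0], [0, 0, 0], [0, 0, 0], [0, 0, 0], [0, 0, 0]], "claw": [0.025, 0.025, 0.025, 0.025, 0.005, 0.005, 0.005, 0.005]}}

```text
clock: 4.25
eef_pos: [0.5677, -0.1764, 0.0724]
eef_rot: [0.492, 0.871, 0.0, 0.0]
contact_force: [1.9, -0.1, -0.6]
finger_gap: 0.0138
grasp_force: 30.0
```

Call:
{"method": "carry_out", "body": {"slide": [[0, 0, 0], [0, 0, 0], [0, 0, 0], [0, 0, 0], [0, 0, 0], [0, 0, 0], [0, 0, 0], [0, 0, 0]], "twist": [[0, 0, 0], [0, 0, 0], [0, 0, 0.08], [0, 0, 0.16], [0, 0, 0.24], [0, 0, 0.32], [0, 0, 0.4], [0, 0, 0.4]], "claw": [0.005, 0.005, 0.005, 0.005, 0.005, 0.005, 0.005, 0.005]}}

```text
clock: 5.05
eef_pos: [0.567, -0.1765, 0.0724]
eef_rot: [0.655, 0.756, -0.0, -0.0]
contact_force: [-1.1, -0.7, 0.7]
finger_gap: 0.0136
grasp_force: 30.0
```

Call:
{"method": "carry_out", "body": {"slide": [[0, 0, 0], [0, 0, 0], [0, 0, 0], [0, 0, 0], [0, 0, 0], [0, 0, 0], [0, 0, 0], [0, 0, 0]], "twist": [[0, 0, 0.11], [0, 0, 0.22], [0, 0, 0.33], [0, 0, 0.44], [0, 0, 0.55], [0, 0, 0.66], [0, 0, 0.77], [0, 0, 0.85]], "claw": [0.005, 0.005, 0.005, 0.005, 0.005, 0.005, 0.005, 0.005]}}

```text
clock: 5.85
eef_pos: [0.5661, -0.1761, 0.0724]
eef_rot: [0.908, 0.418, -0.002, -0.001]
contact_force: [-7.0, 1.0, 4.7]
finger_gap: 0.0134
grasp_force: 30.0
```

Call:
{"method": "carry_out", "body": {"slide": [[0, 0, 0], [0, 0, 0], [0, 0, 0], [0, 0, 0], [0, 0, 0], [0, 0, 0], [0, 0, 0], [0, 0, 0]], "twist": [[0, 0, 0.13], [0, 0, 0.26], [0, 0, 0.39], [0, 0, 0.52], [0, 0, 0.65], [0, 0, 0.76], [0, 0, 0.845], [0, 0, 0.845]], "claw": [0.005, 0.005, 0.005, 0.005, 0.005, 0.005, 0.005, 0.005]}}

```text
clock: 6.65
eef_pos: [0.5655, -0.1749, 0.0723]
eef_rot: [1.0, 0.01, -0.003, -0.002]
contact_force: [-7.6, 4.1, 6.3]
finger_gap: 0.0136
grasp_force: 30.0
```

Call:
{"method": "carry_out", "body": {"slide": [[0, 0, 0], [0, 0, 0], [0, 0, 0], [0, 0, 0], [0, 0, 0], [0, 0, -0.03], [0, 0, -0.07], [0, 0, -0.1]], "twist": [[0, 0, 0], [0, 0, 0], [0, 0, 0], [0, 0, 0], [0, 0, 0], [0, 0, 0], [0, 0, 0], [0, 0, 0]], "claw": [0.005, 0.005, 0.04, 0.06, 0.06, 0.09, 0.09, 0.09]}}

```text
clock: 7.45
eef_pos: [0.5681, -0.1768, 0.1746]
eef_rot: [1.0, 0.01, 0.001, 0.0]
contact_force: [0.3, -0.6, 0.2]
finger_gap: 0.0581
grasp_force: 0.0
```

Run:
```python
from h import *
g=grab('wrist')
im=g['pixels'][:,:,::-1]
u,v=proj(g,(.54,-.177,.06),1);u,v=int(u),int(v);print(u,v)
c=im[v-75:v+75,u-90:u+90]; cv2.imwrite('pics/c4.png',cv2.resize(c,None,fx=4,fy=4,interpolation=cv2.INTER_CUBIC))
s=arm.sense();print(s['joint_pos'],s['eef_pos'],R.from_quat(s['eef_rot']).as_matrix().round(3))
```

```text
321 222
[-4.91962378e-01  1.41563958e-01  1.72402927e+00  5.32512774e-05
  1.26479737e+00  1.05944328e+00] [ 0.57092908 -0.17820111  0.18047662] [[ 1.     0.019  0.01 ]
 [ 0.019 -1.    -0.005]
 [ 0.01   0.005 -1.   ]]
```

View pics/c4.png

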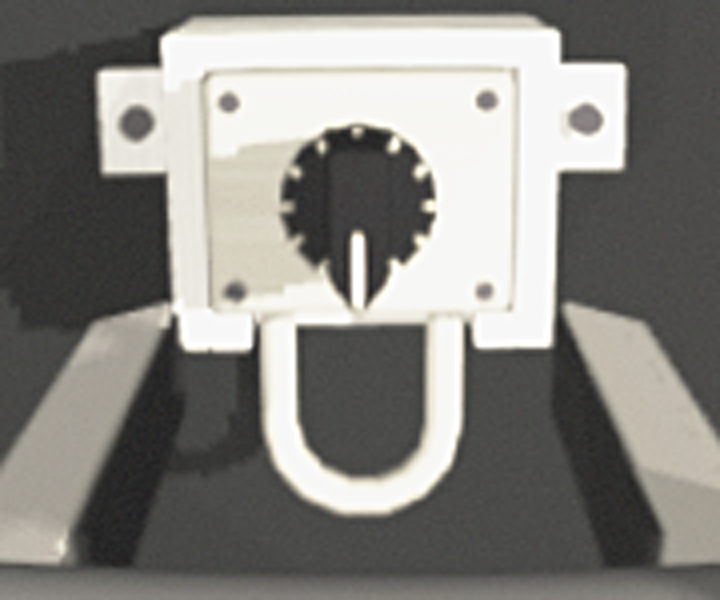

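The nose points straight down at the white mark, so the dial is at 0. The legs are at columns about 263–300 and 425–463, and the bow's outer edge is at (362,512).

Run:
```python
from h import *
g=np.load('pics/wrist.npy',allow_pickle=True).item()
f=lambda x,y,z:onz(g,231+x/4,147+y/4,z,1)[:2]
S=[f(*p,.058) for p in((229,102),(487,100),(484,290),(236,291))]
print('ctr',np.mean(S,0),'yaw',np.degrees(np.arctan2(*(S[0]-S[3])[::-1])),np.degrees(np.arctan2(*(S[0]-S[1])[::-1]))-90)
print('legs',f(281,370,.044),f(444,370,.044),'bow',f(362,495,.044))
c=np.array([0.5685-.058,0]);s=arm.sense();print(s['eef_pos'])
```

```text
ctr [ 0.56656804 -0.17591813] yaw 1.7319333655735407 1.5215023741793487
legs [ 0.51532116 -0.15587694] [ 0.51615318 -0.19953585] bow [ 0.47816914 -0.1782538 ]
[ 0.57092908 -0.17820111  0.18047662]
```

Call:
{"method": "carry_out", "body": {"slide": [[-0.03, 0, 0], [-0.06, 0, 0.02], [-0.06, 0, 0.05], [-0.06, 0, 0.06], [-0.06, 0, 0.06], [-0.06, 0, 0.06], [-0.06, 0, 0.06], [-0.06, 0, 0.06]], "twist": [[0, 0, 0], [0, 0, 0], [0, 0, 0], [0, 0, 0], [0, 0, 0], [0, 0, 0], [0, 0, 0], [0, 0, 0]], "claw": [0.08, 0.08, 0.08, 0.08, 0.08, 0.08, 0.08, 0.08]}}

```text
clock: 8.3
eef_pos: [0.5086, -0.178, 0.1137]
eef_rot: [1.0, 0.01, 0.001, 0.001]
contact_force: [0.4, 0.5, -0.0]
finger_gap: 0.0805
grasp_force: 0.0
```

Call:
{"method": "carry_out", "body": {"slide": [[0, 0, 0.02], [0, 0, 0.04], [0, 0, 0.06], [0, 0, 0.075], [0, 0, 0.082], [0, 0, 0.082], [0, 0, 0.082], [0, 0, 0.082]], "twist": [[0, 0, 0], [0, 0, 0], [0, 0, 0], [0, 0, 0], [0, 0, 0], [0, 0, 0], [0, 0, 0], [0, 0, 0]], "claw": [0.08, 0.08, 0.08, 0.08, 0.08, 0.08, 0.065, 0.06]}}

```text
clock: 9.1
eef_pos: [0.5083, -0.178, 0.0315]
eef_rot: [1.0, 0.009, 0.001, 0.001]
contact_force: [0.3, -0.1, -0.0]
finger_gap: 0.0673
grasp_force: 0.0
```

Call:
{"method": "carry_out", "body": {"slide": [[0, 0, 0], [0, 0, 0], [0, 0, 0], [0, 0, 0], [0, 0, 0], [0, 0, 0], [0, 0, 0], [0, 0, 0]], "twist": [[0, 0, 0], [0, 0, 0], [0, 0, 0], [0, 0, 0], [0, 0, 0], [0, 0, 0], [0, 0, 0], [0, 0, 0]], "claw": [0.055, 0.05, 0.045, 0.045, 0.045, 0.045, 0.045, 0.045]}}

```text
clock: 9.9
eef_pos: [0.5075, -0.1773, 0.0306]
eef_rot: [1.0, 0.009, -0.0, -0.0]
contact_force: [-2.0, 4.0, 5.4]
finger_gap: 0.0521
grasp_force: 30.0
```

Gripped on both legs; now the pull, about 24 mm.

Call:
{"method": "carry_out", "body": {"slide": [[-0.004, 0, 0], [-0.008, 0, 0], [-0.012, 0, 0], [-0.016, 0, 0], [-0.02, 0, 0], [-0.024, 0, 0], [-0.024, 0, 0], [-0.024, 0, 0]], "twist": [[0, 0, 0], [0, 0, 0], [0, 0, 0], [0, 0, 0], [0, 0, 0], [0, 0, 0], [0, 0, 0], [0, 0, 0]], "claw": [0.045, 0.045, 0.045, 0.045, 0.045, 0.045, 0.045, 0.045]}}

```text
clock: 10.7
eef_pos: [0.4831, -0.1784, 0.0305]
eef_rot: [1.0, 0.009, -0.0, 0.0]
contact_force: [0.3, -3.2, 1.7]
finger_gap: 0.0523
grasp_force: 30.0
```

Call:
{"method": "carry_out", "body": {"slide": [[0, 0, 0], [0, 0, 0], [0, 0, 0], [0, 0, 0], [0, 0, 0], [0, 0, 0], [0, 0, 0], [0, 0, 0]], "twist": [[0, 0, 0], [0, 0, 0], [0, 0, 0], [0, 0, 0], [0, 0, 0], [0, 0, 0], [0, 0, 0], [0, 0, 0]], "claw": [0.045, 0.045, 0.045, 0.055, 0.065, 0.08, 0.08, 0.08]}}

```text
clock: 11.5
eef_pos: [0.4834, -0.1777, 0.0302]
eef_rot: [1.0, 0.009, -0.0, -0.0]
contact_force: [0.0, 0.4, 0.2]
finger_gap: 0.0801
grasp_force: 0.0
```

Call:
{"method": "carry_out", "body": {"slide": [[0, 0, -0.03], [0, 0, -0.06], [0, 0, -0.1], [0, 0, -0.14], [0.04, 0, -0.14], [0.06, 0, -0.14], [0.083, 0, -0.14], [0.083, 0, -0.14]], "twist": [[0, 0, 0], [0, 0, 0], [0, 0, 0], [0, 0, 0], [0, 0, 0], [0, 0, 0], [0, 0, 0], [0, 0, 0]], "claw": [0.094, 0.094, 0.094, 0.094, 0.094, 0.094, 0.094, 0.094]}}

```text
clock: 12.3
eef_pos: [0.568, -0.1763, 0.1704]
eef_rot: [1.0, 0.01, 0.0, 0.0]
contact_force: [0.2, 0.7, -0.1]
finger_gap: 0.094
grasp_force: 0.0
```

Run:
```python
from h import *
g=grab('wrist')
im=g['pixels'][:,:,::-1]
u,v=proj(g,(.54,-.177,.06),1);u,v=int(u),int(v);print(u,v)
c=im[v-75:v+75,u-90:u+90]; cv2.imwrite('pics/c5.png',cv2.resize(c,None,fx=4,fy=4,interpolation=cv2.INTER_CUBIC))
s=arm.sense();print(s['eef_pos'],s['finger_gap'])
```

```text
321 223
[ 0.56674055 -0.17621406  0.17011787] 0.09404842186774454
```

View pics/c5.png

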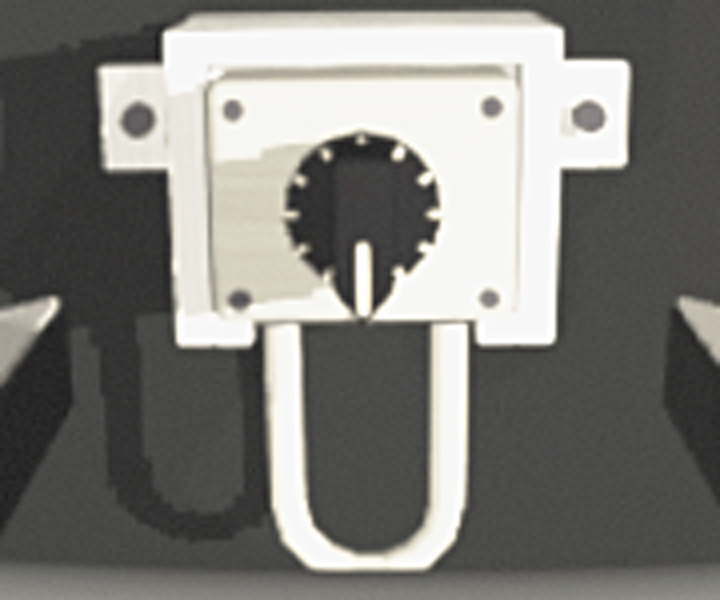

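Run:
```python
from h import *
g=np.load('pics/wrist.npy',allow_pickle=True).item()
u,v=321-90,223-75
f=lambda x,y,z:onz(g,u+x/4,v+y/4,z,1)[:2]
S=[f(*p,.058) for p in((232,110),(492,106),(489,299),(240,299))]
print('ctr',np.mean(S,0),'yaw',np.degrees(np.arctan2(*(S[0]-S[3])[::-1])))
print('bow outer',f(368,572,.044))
```

```text
ctr [ 0.56437561 -0.17641688] yaw 2.0596968811101366
bow outer [ 0.45387521 -0.17986811]
```

Call:
{"method": "carry_out", "body": {"slide": [[-0.007, 0, 0.04], [-0.007, 0, 0.08], [-0.007, 0, 0.1], [-0.007, 0, 0.11], [-0.007, 0, 0.115], [-0.007, 0, 0.115], [-0.007, 0, 0.115], [-0.007, 0, 0.115]], "twist": [[0, 0, 0], [0, 0, 0], [0, 0, 0], [0, 0, 0], [0, 0, 0], [0, 0, 0], [0, 0, 0], [0, 0, 0]], "claw": [0.094, 0.094, 0.094, 0.094, 0.094, 0.094, 0.094, 0.094]}}

```text
clock: 13.15
eef_pos: [0.5604, -0.1771, 0.0569]
eef_rot: [1.0, 0.009, 0.001, 0.001]
contact_force: [0.3, -0.3, -0.0]
finger_gap: 0.0942
grasp_force: 0.0
```

Call:
{"method": "carry_out", "body": {"slide": [[0, 0, 0.004], [0, 0, 0.007], [0, 0, 0.007], [0, 0, 0.007], [0, 0, 0.007], [0, 0, 0.007], [0, 0, 0.007], [0, 0, 0.007]], "twist": [[0, 0, 0], [0, 0, 0], [0, 0, 0], [0, 0, 0], [0, 0, 0], [0, 0, 0], [0, 0, 0], [0, 0, 0]], "claw": [0.094, 0.094, 0.094, 0.085, 0.08, 0.07, 0.065, 0.065]}}

```text
clock: 13.95
eef_pos: [0.5594, -0.1764, 0.0483]
eef_rot: [1.0, 0.009, -0.0, -0.0]
contact_force: [1.5, 0.2, -0.8]
finger_gap: 0.0756
grasp_force: 30.0
```

Call:
{"method": "carry_out", "body": {"slide": [[0, 0, 0], [0, 0, 0], [0, 0, 0], [0, 0, 0], [0, 0, 0], [0, 0, 0], [0, 0, 0], [0, 0, 0]], "twist": [[0, 0, 0], [0, 0, 0], [0, 0, 0], [0, 0, 0], [0, 0, 0], [0, 0, 0], [0, 0, 0], [0, 0, 0]], "claw": [0.065, 0.065, 0.065, 0.065, 0.065, 0.065, 0.065, 0.065]}}

```text
clock: 14.75
eef_pos: [0.5594, -0.1765, 0.0483]
eef_rot: [1.0, 0.009, -0.0, -0.0]
contact_force: [0.4, 1.6, -1.9]
finger_gap: 0.076
grasp_force: 30.0
```

Gripped at 76 mm, which is the body's width. I'll lift slowly by 120 mm.

Call:
{"method": "carry_out", "body": {"slide": [[0, 0, -0.004], [0, 0, -0.01], [0, 0, -0.02], [0, 0, -0.03], [0, 0, -0.04], [0, 0, -0.05], [0, 0, -0.06], [0, 0, -0.06]], "twist": [[0, 0, 0], [0, 0, 0], [0, 0, 0], [0, 0, 0], [0, 0, 0], [0, 0, 0], [0, 0, 0], [0, 0, 0]], "claw": [0.065, 0.065, 0.065, 0.065, 0.065, 0.065, 0.065, 0.065]}}

```text
clock: 15.55
eef_pos: [0.5607, -0.1772, 0.1107]
eef_rot: [1.0, 0.009, 0.002, 0.001]
contact_force: [0.0, -0.9, -4.0]
finger_gap: 0.0757
grasp_force: 30.0
```

Call:
{"method": "carry_out", "body": {"slide": [[0, 0, -0.01], [0, 0, -0.025], [0, 0, -0.04], [0, 0, -0.055], [0, 0, -0.07], [0, 0, -0.08], [0, 0, -0.08], [0, 0, -0.08]], "twist": [[0, 0, 0], [0, 0, 0], [0, 0, 0], [0, 0, 0], [0, 0, 0], [0, 0, 0], [0, 0, 0], [0, 0, 0]], "claw": [0.065, 0.065, 0.065, 0.065, 0.065, 0.065, 0.065, 0.065]}}

```text
clock: 16.35
eef_pos: [0.5594, -0.1765, 0.1884]
eef_rot: [1.0, 0.009, -0.0, -0.0]
contact_force: [-0.4, 0.3, -3.8]
finger_gap: 0.0753
grasp_force: 30.0
```

Run:
```python
from h import *
g=grab('side')
im=g['pixels'][:,:,::-1]
s=arm.sense();print(s['eef_pos'],s['finger_gap'],s['grasp_force'],s['contact_force'])
u,v=proj(g,s['eef_pos']);u,v=int(u),int(v);print(u,v)
c=im[v-60:v+60,u-90:u+70]; cv2.imwrite('pics/c6.png',cv2.resize(c,None,fx=4.5,fy=4.5,interpolation=cv2.INTER_CUBIC))
```

```text
[ 0.55904597 -0.17631842  0.18769889] 0.07586962036800157 29.987789690494537 [ 0.5334505   1.25269409 -4.1911736 ]
347 223
```

View pics/c6.png

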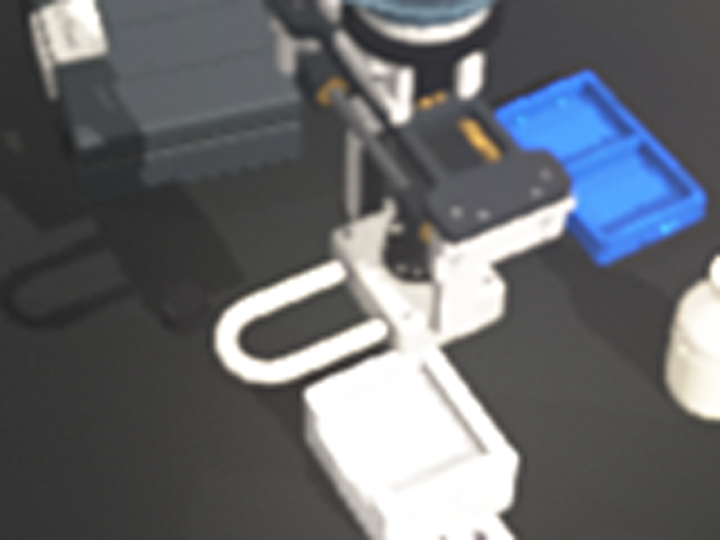

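The lock hangs level in the gripper with the shackle out. The bow is at about (235,340) in the crop and the holder is empty.

Run:
```python
from h import *
g=np.load('pics/side.npy',allow_pickle=True).item()
print(proj(g,(.455,-.180,.182)), 'seen',347-90+235/4.5,223-60+340/4.5)
t=np.load('pics/top.npy',allow_pickle=True).item()
P=[onz(t,215+x/4.2,160+y/4.2,.06)[:2] for x,y in((70,30),(328,68),(300,258),(40,218))]
c=np.mean(P,0); ax=(P[0]+P[1]-P[2]-P[3])/2; L=np.linalg.norm(ax);ax/=L
print('case',c,L,np.degrees(np.arctan2(*ax[::-1])),'hasp',c-.06*ax,proj(g,(*(c-.06*ax),.083)))
print(onz(t,215+170/4.2,160+220/4.2,.083))
s=arm.sense()['eef_pos'];print(c-.06*ax-np.array([.455,-.18]))
```

```text
(np.float64(308.5092263925919), np.float64(241.77726933843775)) seen 309.22222222222223 238.55555555555554
case [0.5655215  0.18410354] 0.1434721720600026 -9.85964140747534 hasp [0.50640768 0.19437764] (np.float64(270.5422212694445), np.float64(165.1431612754706))
[0.50772758 0.19335459 0.083     ]
[0.05140768 0.37437764]
```

Call:
{"method": "carry_out", "body": {"slide": [[0.002, -0.01, 0], [0.006, -0.035, 0], [0.01, -0.065, 0], [0.015, -0.095, 0], [0.02, -0.125, 0], [0.025, -0.155, 0], [0.028, -0.175, 0], [0.029, -0.186, 0]], "twist": [[0, 0, 0], [0, 0, 0], [0, 0, 0], [0, 0, 0], [0, 0, 0], [0, 0, 0], [0, 0, 0], [0, 0, 0]], "claw": [0.065, 0.065, 0.065, 0.065, 0.065, 0.065, 0.065, 0.065]}}

```text
clock: 17.2
eef_pos: [0.5845, 0.0122, 0.1876]
eef_rot: [1.0, 0.01, -0.001, -0.0]
contact_force: [-0.3, -0.0, -4.3]
finger_gap: 0.0756
grasp_force: 30.0
```

Call:
{"method": "carry_out", "body": {"slide": [[0.002, -0.01, 0], [0.006, -0.035, 0], [0.01, -0.065, 0], [0.015, -0.095, 0], [0.02, -0.125, 0], [0.025, -0.155, 0], [0.028, -0.175, 0], [0.029, -0.187, 0]], "twist": [[0, 0, 0], [0, 0, 0], [0, 0, 0], [0, 0, 0], [0, 0, 0], [0, 0, 0], [0, 0, 0], [0, 0, 0]], "claw": [0.065, 0.065, 0.065, 0.065, 0.065, 0.065, 0.065, 0.065]}}

```text
clock: 18.0
eef_pos: [0.6105, 0.1986, 0.188]
eef_rot: [1.0, 0.01, -0.0, 0.0]
contact_force: [0.1, -0.1, -5.3]
finger_gap: 0.0755
grasp_force: 30.0
```

Call:
{"method": "carry_out", "body": {"slide": [[0, 0, 0.01], [0, 0, 0.02], [0, 0, 0.03], [0, 0, 0.03], [0, 0, 0.03], [0, 0, 0.03], [0, 0, 0.03], [0, 0, 0.03]], "twist": [[0, 0, 0], [0, 0, 0], [0, 0, 0], [0, 0, 0], [0, 0, 0], [0, 0, 0], [0, 0, 0], [0, 0, 0]], "claw": [0.065, 0.065, 0.065, 0.065, 0.065, 0.065, 0.065, 0.065]}}

```text
clock: 18.8
eef_pos: [0.6108, 0.1975, 0.159]
eef_rot: [1.0, 0.009, 0.0, -0.0]
contact_force: [-0.4, -0.6, -2.9]
finger_gap: 0.0754
grasp_force: 30.0
```

Run:
```python
from h import *
g=grab('side')
im=g['pixels'][:,:,::-1]
s=arm.sense();print(s['clock'],s['eef_pos'],s['finger_gap'],s['grasp_force'],s['contact_force'],s['qvel'])
print(proj(g,(.506,.194,.152)),proj(g,(.506,.194,.083)))
c=im[90:230,210:370]; cv2.imwrite('pics/c7.png',cv2.resize(c,None,fx=4,fy=4,interpolation=cv2.INTER_CUBIC))
```

```text
18.85 [0.61072423 0.19747185 0.15892236] 0.07527369032350315 29.987953305244446 [ 0.30410909  0.68713259 -3.11603653] [ 7.40632034e-04  1.45807601e-03  3.24154276e-03  3.93268727e-05
  4.15826781e-04 -1.18758730e-04]
(np.float64(268.32043143723865), np.float64(147.6255983414281)) (np.float64(270.46304177756195), np.float64(165.26611006777944))
```

View pics/c7.png

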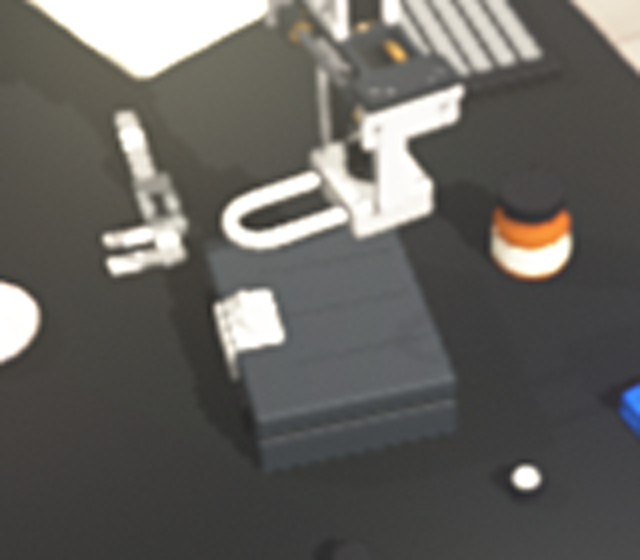

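The bow is at (235,225) in the crop, which matches its predicted position directly above the staple at (242,301). The lock is well clear of the case, so I'm handing in.

```bash
python3 -c "
from workcell import arm
print(arm.job_done())"
```

```text
the job is handed in; nothing more can be done
None
```

I turned the dial to the white mark, pulled the shackle out, and handed in the job with the lock held still and its bow above the hasp staple; the interface gave no verdict.

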